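Wake, count, print: a count label from the bench scale

TASK

The cup of brass standoffs on the counting scale needs its count label: with the fingertips lightly tap the scale's round wake key, then its square count key, then the long bar-shaped print key on top of the label printer, in that order, letting each key spring back before the next. Press no other key and do not touch the pan or the cup, or the count is spoilt. Pick nothing up, do not shift the printer, and leave everything else on the desk as it stands.

Things in the scene. Friction and masses are not known exactly. Their poses are not given: they have to be found in the camera images.
- scale: Grey counting scale, fixed, 300 deep x 236 wide, 72 mm high behind, 46 at the front lip. Origin: centre of its underside; x points from its front (towards the robot) to its back, y to its left as seen from the robot. On the dark front panel, sloping up to the back by 10 degrees: four white keys in a row, 8 mm proud, at x = -112 mm; from the left: round, oblong, square, narrow.
- pan: Steel pan of the scale, 166 deep x 212 wide x 6 thick, its top 86 mm above the desk. Origin: centre of its underside, 66 mm behind the scale's origin. Not to be touched.
- cup: Round open grey parts cup with brass standoffs in it, 80 mm across the rim, 44 high, loose on the pan. Origin: centre of its underside. Not to be touched.
- wake_top (a point): Round wake key, 24 mm across, left end of the scale's key row (y = +84 mm). Site: centre of its top face, moving with it; z axis: outward normal (the key goes in along -z), 10 degrees off vertical, leaning to the scale's front; y axis: along the key row, to the left as seen from the robot.
- wake (a joint): Travel of the round wake key. Springs back by itself. Joint value 0 = up, grows to 0.005 m = fully down; it registers at 0.0025 m. It starts to move at 1.2 N and needs 2.5 N at 2.5 mm and 3.7 N at 5 mm, then meets a hard stop.
- count_top (a point): Square count key, 23 x 23 mm, third from the left in the scale's key row (y = -29 mm). Site: centre of its top face, moving with it; z axis: outward normal (the key goes in along -z), 10 degrees off vertical, leaning to the scale's front; y axis: along the key row, to the left as seen from the robot.
- count (a joint): Travel of the square count key. Springs back by itself. Joint value 0 = up, grows to 0.005 m = fully down; it registers at 0.0025 m. It starts to move at 1.2 N and needs 2.5 N at 2.5 mm and 3.7 N at 5 mm, then meets a hard stop.
- tare (a joint): Travel of the scale's oblong tare key, 36 wide x 18 mm, second from the left (y = +29 mm). Not to be pressed. Springs back by itself. Joint value 0 = up, grows to 0.005 m = fully down; it registers at 0.0025 m. It starts to move at 1.2 N and needs 2.5 N at 2.5 mm and 3.7 N at 5 mm, then meets a hard stop.
- units (a joint): Travel of the scale's narrow units key, 12 wide x 23 mm, right end of the row (y = -84 mm). Not to be pressed. Springs back by itself. Joint value 0 = up, grows to 0.005 m = fully down; it registers at 0.0025 m. It starts to move at 1.2 N and needs 2.5 N at 2.5 mm and 3.7 N at 5 mm, then meets a hard stop.
- printer: Label printer, dark below, grey above, 185 deep x 118 wide x 118 mm high, 1.3 kg, loose (slides if shoved), right or left of the scale. Origin: centre of its underside; x from its front (label slot, towards the robot) to its back, y to its left. Two white keys 8 mm proud of its level top near the front, at x = -62 mm: the long bar-shaped print key (y = +16 mm), the small round power key (y = -35).
- print_top (a point): Long bar-shaped print key, 42 wide x 16 mm, on top of the printer near its front. Site: centre of its top face, moving with it; z axis: outward normal (the key goes in along -z), here vertical; y runs along the bar.
- print (a joint): Travel of the long print key. Springs back by itself. Joint value 0 = up, grows to 0.005 m = fully down; it registers at 0.0025 m. It starts to move at 1.2 N and needs 2.5 N at 2.5 mm and 3.7 N at 5 mm, then meets a hard stop.
- power (a joint): Travel of the printer's small round power key, 13 mm across. Not to be pressed. Springs back by itself. Joint value 0 = up, grows to 0.005 m = fully down; it registers at 0.0025 m. It starts to move at 1.2 N and needs 2.5 N at 2.5 mm and 3.7 N at 5 mm, then meets a hard stop.
- tape: Roll of brown tape, 64 mm across, 19 high, loose on the printer's top behind the keys. Origin: middle of its underside. Leave alone.
- marker: White marker pen with black cap, 140 mm long, 17 thick, lying on the desk along the scale's front edge. Origin: middle of its underside. Leave alone.
- tweezers: Steel tweezers, 130 mm, lying on the desk in front of the printer. Origin: middle of its underside. Leave alone.
- scissors: Scissors with orange handles, 190 mm, lying at the right. Origin: under its pivot screw. Leave alone.
- mug: White mug, 82 mm across, 92 high, at the left. Origin: middle of its underside. Leave alone.
- spool: Metal solder spool, 62 mm across, 48 high, standing at the left. Origin: middle of its underside. Leave alone.
- board: Small green circuit board, 62 x 50 mm, lying at the front left. Origin: middle of its underside. Leave alone.
Not all that is in view belongs to the job. What is shaped like the printer but pink or red is not meant.

How it is judged:
By the outcome, as a careful person would: the job done as asked, in the order asked, and still so for the second after the job is handed in, with the robot touching nothing.
It also fails if it takes over 48 s, if anything falls off the work surface, if the arm or the gripper's body presses on something with over 40 N, if the wrist force passes 120 N, or if a joint passes its speed limit or range.

ROBOT

A 6-joint arm with a two-finger parallel gripper is mounted at the origin on the work surface. World frame = base frame: x ahead of the robot, y to its left, z up, the work surface at z = 0. Lengths are in m, angles in degrees, forces in N, time in s.
With the tool pointing down it reaches from about 0.4 to 0.825 m from the base axis. Payload 7 kg.
Tool frame: the origin (TCP) lies midway between the tips of the shut fingers; the grasp point (between the pads) lies 19 mm behind it (r.grip_depth is the distance from the TCP to the grasp point, in m); z points along the fingers, y is the line along which they close (so a half turn about z gives the same grasp; the last joint's range is limited). The gripper opens to 88 mm and grips with 3 to 60 N. Pads are 19 mm wide; open, the fingers measure 130 mm over their backs; the gripper's body (78 mm by 193 mm) begins 47 mm behind the grasp point.
Start: joints at [-52.878, 20.546, 0.682, 0, -70.136, -16.507], TCP at [0.238, -0.632, 0.227] pointing down, gripper open.
Joint ranges: [-176.03, 176.03], [-82.01, 121.73], [-58.28, 71.71], [-173.87, 95.51], [-174.79, -0.11], [-173.66, 173.66]. Speed limits (degrees/s): [136.94, 136.94, 172.46, 180, 180, 180].

INTERFACE

Orientations are given as [roll, pitch, yaw] about the fixed x, y, z axes, in that order (R = Rz(yaw) Ry(pitch) Rx(roll)).
In Python, from plant import r, capture, close_job, search_frame, outline_of gives the robot as it stands.
- The arm moves only by the shell command python3 -m creep 'ROWS' [FORCE]. ROWS is JSON, a list of rows, each a list of 7 numbers: the finger opening in mm, from 0 to 87.6, then the shift along the world's x, y, z in units of 25 mm (1.0 is 25 mm), then the turn, a rotation vector about the world's x, y, z in degrees. In form: [[hand, x, y, z, ax, ay, az], ...]. A call has 1 to 8 rows; each row shifts and turns the commanded pose from where the row before left it; what a row does not reach is not made up. A row lasts 1/12 s, in which the tool goes at most 41.7 mm and 7.16 degrees, less where a joint would pass 70% of its speed; a pose out of reach is approached as far as the arm can. A call is refused whole if a number of a shift passes 1 or a number of a turn 7.16, either way. A call with a gripper value outside its range is refused whole. The fingers move at their own pace and stop on an object; FORCE is the grip in N (left out, the last holds). Time passes only in rows, so rows that do not move let the fingers close. It gives the time, the measured TCP pose, the force, the opening and the grip force at its end, in the units of the state.
- r.get_state(): the state, without advancing time (a new reading comes with each control period).
- capture(name): name is "scene" or "top"; returns a dict with "frame" (480x640x3 uint8, red, green, blue), "K" (3x3 intrinsics, pixels), "origin" and "rotation" of the camera in the world. Camera axes: x right, y down, z forward; pixel columns grow to the right and rows downward; lengths in m; the calibration is good to about 2 mm. A picture is of the moment at which its call begins. There is no depth.
- close_job(): hands the job in; it is judged then, once.
Trained networks look in a picture, given as the dict that the camera call returned (one of the last four; its "shot" number tells which), for a name from the list of things; names that differ only in an ending like _2 or _b are one class to them, and where a whole thing is asked for, a point or a joint stands for the part that bears it (a point fixed in the world has none). Each returns a list of dicts, best first, with "conf" (0 to 1); they miss things now and then, are a little off and sometimes report something else, mostly with a low value. They report only what shows in the picture. A call takes as long as a camera call. They do not tell look-alikes from the thing itself.
- search_frame(picture, target): "bbox" ([left, top, right, bottom] in pixels, round what is visible of it).
- outline_of(picture, target): "region" (480x640 bool, what is visible of it) and "bbox" ([left, top, right, bottom] in pixels, round what is visible of it).
The state is a dict: "time_s": time; "joints": joint angles; "qd": joint speeds; "joint_torque": joint torques, N m; "tcp_pos": TCP position; "eef_rot": TCP orientation; "contact_force": force on the tool from outside, world axes, zero at the start; "moment": the same for the moment, N m; "gripper_width": finger opening in m; "gripper_force": force on a finger pad.
Only numpy, scipy, OpenCV 4.12 (cv2) and the standard library are available. Lean on these libraries where they do the work, as an engineer would, in place of code of your own. Each camera call takes 0.05 s, during which the arm holds its last target. There are 200 camera calls.

## Working session

There is one attempt and no reset: what is moved stays moved. The work goes in short steps, Python scripts to look and compute and a shell command to move; the robot and the scene stay as the last step left them, time stands still between calls to the robot, and variables do not carry over. Pictures are saved under pics/ and viewed, at most 10 in all, crops included, and the job is handed in when it is done.

```bash
mkdir -p pics; cat > h.py <<'E'
import numpy as np, cv2
from plant import r, capture, close_job, search_frame, outline_of
def ray(c,u,v):
    d=np.array(c["rotation"])@np.linalg.inv(np.array(c["K"]))@[u,v,1.0]; return np.array(c["origin"]),d
def atz(c,u,v,z):
    o,d=ray(c,u,v); return o+d*(z-o[2])/d[2]
def proj(c,p):
    q=np.array(c["K"])@np.array(c["rotation"]).T@(np.array(p)-np.array(c["origin"])); return q[:2]/q[2]
E
python3 - <<'E'
from h import *
for n in("scene","top"):
    c=capture(n); cv2.imwrite(f"pics/{n}0.png",c["frame"][:,:,::-1]); print(n,c["origin"],np.round(c["rotation"],3).tolist(),c["K"][0][0])
    for t in("scale","pan","cup","wake_top","count_top","tare","units","printer","print_top","power","tape","marker"):
        print(t,[(np.round(d["bbox"]).tolist(),round(d["conf"],2)) for d in search_frame(c,t)[:4]])
s=r.get_state();print(s["time_s"],s["contact_force"],s["gripper_width"],s["eef_rot"])
E
```

```text
scene [1.13835815 0.05599558 1.08208895] [-146.429, -0.317, 95.584] 442.24898054250093
scale [([156.0, 248.0, 276.0, 366.0], 0.6)]
pan [([152.0, 281.0, 260.0, 354.0], 0.75)]
cup [([171.0, 300.0, 203.0, 336.0], 0.66)]
wake_top []
count_top []
tare [([235.0, 262.0, 251.0, 267.0], 0.48)]
units [([154.0, 249.0, 276.0, 365.0], 0.33)]
printer [([363.0, 255.0, 423.0, 340.0], 0.79), ([303.0, 168.0, 367.0, 245.0], 0.67), ([210.0, 153.0, 284.0, 224.0], 0.64), ([478.0, 236.0, 533.0, 281.0], 0.59)]
print_top [([314.0, 201.0, 326.0, 212.0], 0.61), ([216.0, 253.0, 225.0, 262.0], 0.61), ([262.0, 160.0, 270.0, 172.0], 0.56)]
power [([153.0, 283.0, 256.0, 358.0], 0.64)]
tape []
marker [([230.0, 242.0, 271.0, 255.0], 0.49)]
top [0.45371935 0.02278621 1.4316342 ] [-176.757, -0.5, -89.578] 540.4931680478333
scale [([372.0, 122.0, 476.0, 246.0], 0.6)]
pan [([383.0, 126.0, 474.0, 196.0], 0.84), ([237.0, 219.0, 254.0, 226.0], 0.7), ([370.0, 122.0, 475.0, 248.0], 0.3)]
cup [([432.0, 132.0, 464.0, 165.0], 0.87), ([238.0, 220.0, 254.0, 230.0], 0.58)]
wake_top [([383.0, 223.0, 391.0, 232.0], 0.4)]
count_top [([426.0, 226.0, 438.0, 237.0], 0.45)]
tare [([405.0, 222.0, 418.0, 233.0], 0.57)]
units [([384.0, 223.0, 391.0, 231.0], 0.55)]
printer [([287.0, 264.0, 351.0, 357.0], 0.74), ([222.0, 159.0, 282.0, 245.0], 0.72), ([383.0, 289.0, 469.0, 375.0], 0.58), ([385.0, 224.0, 392.0, 233.0], 0.48)]
print_top [([382.0, 252.0, 433.0, 264.0], 0.65), ([223.0, 158.0, 284.0, 248.0], 0.59), ([400.0, 340.0, 413.0, 354.0], 0.5)]
power []
tape [([226.0, 169.0, 260.0, 192.0], 0.73)]
marker [([380.0, 252.0, 434.0, 265.0], 0.66)]
1.3 [ 0.50787169 -0.08394173  0.13723549] 0.08742854985296004 [-1.79997056e+02  4.84114997e-04 -1.59385409e+02]
```

```bash
python3 - <<'E'
import re
s=open('h.py').read().replace('np.array(c["rotation"])','rot(c)').replace('def ray','from scipy.spatial.transform import Rotation as Ro\ndef rot(c): return Ro.from_euler("xyz",c["rotation"],degrees=True).as_matrix()\ndef ray')
open('h.py','w').write(s)
import cv2
a=cv2.imread('pics/top0.png');cv2.imwrite('pics/topc.png',cv2.resize(a[100:400,200:500],(600,600),interpolation=cv2.INTER_CUBIC))
b=cv2.imread('pics/scene0.png');cv2.imwrite('pics/scenec.png',cv2.resize(b[140:380,140:460],(800,600),interpolation=cv2.INTER_CUBIC))
E
```

```text
(no output)
```

View pics/top0.png

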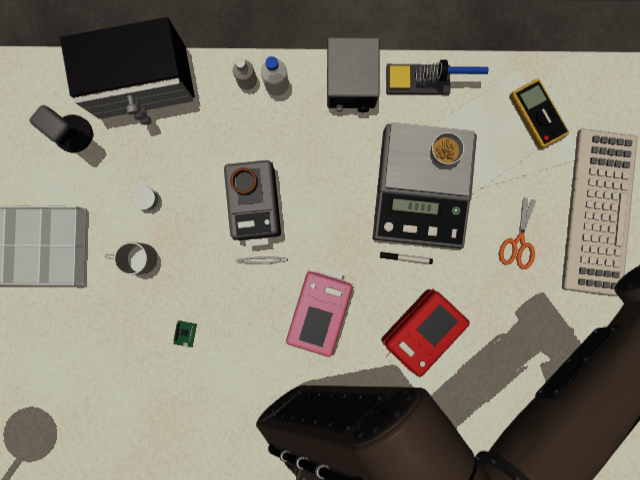

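View pics/topc.png

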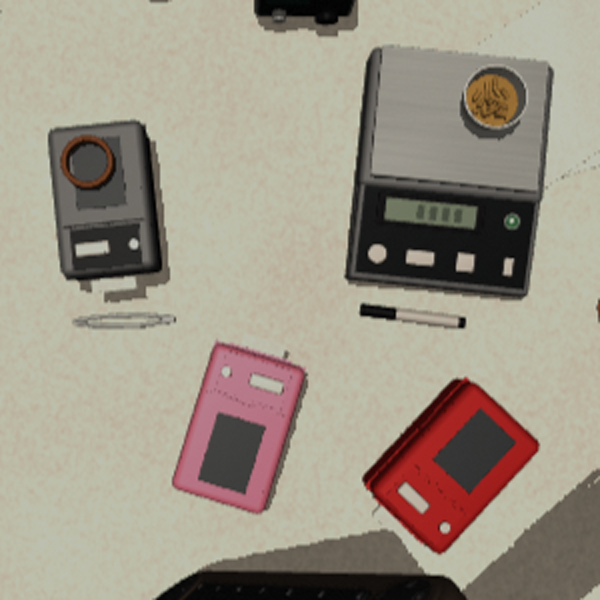

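View pics/scenec.png

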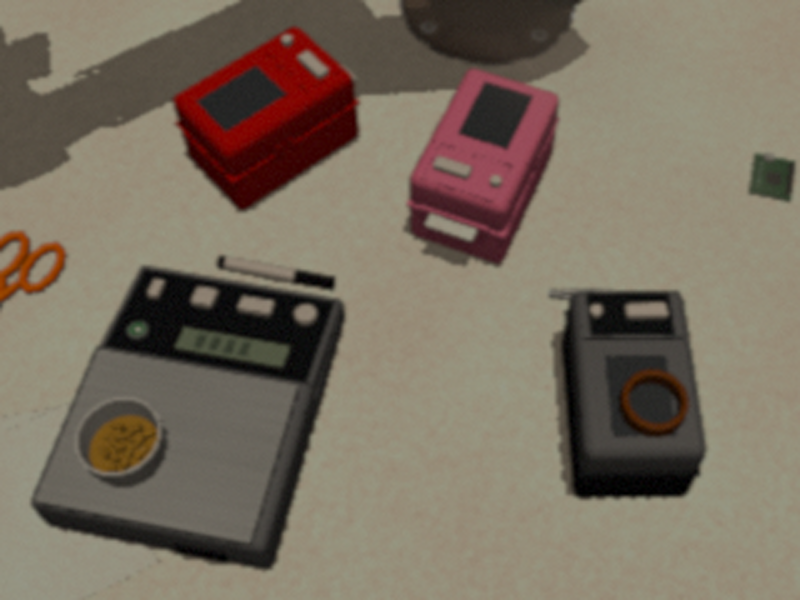

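Top view: grey printer at px (250,200) left of the scale with tape roll, its white bar key at (246,223) and power key at (267,222). Scale keys: round (388,227), oblong (410,229), square (432,231), narrow (454,233). Printer candidates: grey (250,200), pink (320,313), red (426,332). The grey one fits ("dark below, grey above", tape on top), confirmed in the enlarged crop.

```bash
python3 - <<'E'
from h import *
from scipy.optimize import least_squares
seed={"top":dict(wake=(388,227),tare=(410,229),count=(432,231),units=(454,233),print=(246,223.5),power=(267,222)),
"scene":dict(wake=(262.4,265.6),tare=(242.4,262),count=(221.6,258.4),units=(202,255.5),print=(398,264),power=(378.5,264))}
C={};P={}
for n in seed:
    c=C[n]=capture(n); g=c["frame"].astype(int).min(2); 
    m=(g>125).astype(np.uint8); k,l,st,ce=cv2.connectedComponentsWithStats(m)
    P[n]={}
    for t,(u,v) in seed[n].items():
        x0,y0=int(u)-9,int(v)-8; w=g[y0:y0+17,x0:x0+19]
        lab=l[y0:y0+17,x0:x0+19]; d=np.hypot(*(ce[1:]-[u,v]).T); i=d.argmin()+1
        P[n][t]=ce[i]; print(n,t,ce[i].round(1),st[i,2:].tolist())
def tri(t):
    A=[];b=[]
    for n in C:
        o,d=ray(C[n],*P[n][t]); d/=np.linalg.norm(d); M=np.eye(3)-np.outer(d,d); A.append(M);b.append(M@o)
    return np.linalg.lstsq(np.vstack(A),np.hstack(b),rcond=None)[0]
for t in seed["top"]: print(t,tri(t).round(4))
# model fit
Y=dict(wake=.084,tare=.029,count=-.029,units=-.084)
def pts(q):
    R=Ro.from_euler("z",q[2]).as_matrix(); o=np.array([q[0],q[1],0])
    R2=Ro.from_euler("z",q[6]).as_matrix(); o2=np.array([q[4],q[5],0])
    p={t:o+R@[-.112,y,q[3]] for t,y in Y.items()}
    p["print"]=o2+R2@[-.062,.016,q[7]];p["power"]=o2+R2@[-.062,-.035,q[7]]
    return p
def f(q):
    p=pts(q); return np.hstack([proj(C[n],p[t])-P[n][t] for n in C for t in p])
s=least_squares(f,[.6,-.15,0,.06,.6,.2,0,.126],loss="soft_l1")
print("scale x y yaw z, printer x y yaw z",s.x.round(4),np.degrees(s.x[[2,6]]).round(2));print(s.fun.round(1).tolist())
for t,p in pts(s.x).items(): print(t,p.round(4))
E
```

```text
top wake [388.3 226.2] [9, 8, 57]
top tare [409.7 228.3] [14, 7, 79]
top count [432.1 230.7] [9, 8, 64]
top units [453.7 232.7] [5, 8, 30]
top print [245.4 223.8] [16, 7, 90]
top power [266.5 221.4] [4, 5, 17]
scene wake [277. 249.] [1, 1, 1]
scene tare [248.9 240.6] [7, 5, 12]
scene count [215.7 246.7] [2, 2, 3]
scene units [207. 245.] [1, 1, 1]
scene print [395.5 254. ] [4, 1, 4]
scene power [378.1 251.8] [5, 4, 8]
wake [ 0.5482 -0.1247  0.1349]
tare [ 0.5426 -0.1843  0.1538]
count [ 0.5426 -0.2619  0.1114]
units [ 0.5358 -0.3025  0.1045]
print [0.5504 0.1931 0.1621]
power [0.5558 0.146  0.1735]
scale x y yaw z, printer x y yaw z [ 0.6546 -0.2276 -0.048   0.1205  0.6141  0.1845  0.0725  0.1675] [-2.75  4.16]
[-3.0, 1.5, -1.8, 0.7, -0.5, -0.3, 0.5, -1.1, -0.2, -0.5, 0.6, 0.6, -12.1, 1.3, -4.9, 7.1, 6.5, -1.8, -5.5, -2.8, 2.8, -0.8, -0.8, 1.0]
wake [ 0.5468 -0.1383  0.1205]
tare [ 0.5441 -0.1933  0.1205]
count [ 0.5413 -0.2512  0.1205]
units [ 0.5387 -0.3061  0.1205]
print [0.5512 0.1959 0.1675]
power [0.5548 0.1451 0.1675]
```

```bash
cat > fit.py <<'E'
from h import *
from scipy.optimize import least_squares
seed={"top":dict(wake=(388,227),tare=(410,229),count=(432,231),units=(454,233),print=(246,223.5),power=(267,222)),
"scene":dict(wake=(262.4,265.6),tare=(242.4,262),count=(221.6,258.4),units=(202,255.5),print=(398,264),power=(378.5,264))}
def run():
    C={};P={}
    for n in seed:
        c=C[n]=capture(n); g=c["frame"].astype(int).min(2); P[n]={}
        for t,(u,v) in seed[n].items():
            hw=6 if t in("units","power") else 10
            x0,y0=int(round(u))-hw,int(round(v))-7; w=g[y0:y0+15,x0:x0+2*hw+1].astype(float)
            pk=np.percentile(w,97 if hw==10 else 95); lo=np.percentile(w,25); a=(w>(pk+lo)/2).astype(np.uint8)
            k,l,st,ce=cv2.connectedComponentsWithStats(a,connectivity=4)
            i=(np.hypot(*(ce[1:]-[hw,7]).T)).argmin()+1
            P[n][t]=ce[i]+[x0,y0]; print(n,t,P[n][t].round(1),st[i,2:].tolist(),int(pk),int(lo))
    Y=dict(wake=.084,tare=.029,count=-.029,units=-.084)
    def pts(q):
        R=Ro.from_euler("z",q[2]).as_matrix(); o=np.array([q[0],q[1],0])
        R2=Ro.from_euler("z",q[6]).as_matrix(); o2=np.array([q[4],q[5],0])
        p={t:o+R@[-.112,y,q[3]] for t,y in Y.items()}
        p["print"]=o2+R2@[-.062,.016,q[7]];p["power"]=o2+R2@[-.062,-.035,q[7]]
        return p
    def f(q):
        p=pts(q); return np.hstack([proj(C[n],p[t])-P[n][t] for n in C for t in p])
    s=least_squares(f,[.6,-.15,0,.06,.6,.2,0,.126],loss="soft_l1")
    print(s.x.round(4),np.degrees(s.x[[2,6]]).round(2));print(s.fun.reshape(-1,2).round(1).tolist())
    for t,p in pts(s.x).items(): print(t,p.round(4))
    return C
if __name__=="__main__":
    C=run(); s=r.get_state(); print(s["tcp_pos"],s["eef_rot"],s["time_s"])
E
python3 fit.py
```

```text
top wake [388.1 226.2] [9, 10, 68] 162 22
top tare [409.5 228.5] [14, 8, 100] 162 20
top count [432.  230.9] [9, 10, 79] 161 19
top units [453.7 232.9] [5, 9, 38] 157 18
top print [245.5 223.7] [16, 8, 97] 178 41
top power [266.5 221.5] [4, 6, 20] 177 41
scene wake [261.7 265. ] [9, 7, 54] 113 11
scene tare [241.8 261.7] [15, 8, 83] 113 11
scene count [221.2 258.1] [11, 8, 65] 113 11
scene units [201.8 254.6] [7, 8, 37] 105 10
scene print [398.2 263.5] [17, 6, 97] 118 15
scene power [374.9 264. ] [9, 15, 66] 95 15
[ 0.6586 -0.2468 -0.0951  0.0576  0.6171  0.1923  0.1164  0.1228] [-5.45  6.67]
[[-0.2, 0.1], [-0.2, -0.0], [-0.1, -0.1], [-0.4, 0.2], [0.2, -0.0], [0.1, -0.0], [-0.2, 0.1], [-0.2, -0.1], [-0.2, -0.1], [-0.2, 0.1], [-0.7, 0.1], [2.5, -0.1]]
wake [ 0.5551 -0.1526  0.0576]
tare [ 0.5499 -0.2073  0.0576]
count [ 0.5444 -0.2651  0.0576]
units [ 0.5391 -0.3198  0.0576]
print [0.5537 0.201  0.1228]
power [0.5596 0.1503 0.1228]
[ 0.23762345 -0.63176406  0.22654353] [ 1.79997573e+02 -2.10309080e-03 -1.59382286e+02] 1.5
```

```bash
python3 -m creep '[[0,0.6,0.95,0,0,0,-3.25],[0,0.6,0.95,0,0,0,-3.25],[0,0.6,0.95,0,0,0,-3.25],[0,0.6,0.95,0,0,0,-3.25],[0,0.6,0.95,0,0,0,-3.25],[0,0.6,0.95,0,0,0,-3.25],[0,0.6,0.95,0,0,0,-3.25],[0,0.6,0.95,0,0,0,-3.25]]' 10; python3 -m creep '[[0,0.6,0.95,0,0,0,0],[0,0.6,0.95,0,0,0,0],[0,0.6,0.95,0,0,0,0],[0,0.6,0.95,0,0,0,0],[0,0.6,0.95,0,-0.25,-2.5,0],[0,0.6,0.95,0,-0.25,-2.5,0],[0,0.6,0.95,0,-0.25,-2.5,0],[0,0.6,0.95,0,-0.25,-2.5,0]]'
```

```text
time_s: 2.17
tcp_pos: [0.3582, -0.4406, 0.2268]
eef_rot: [-180.0, 0.0, 174.5]
contact_force: [0.1, 0.0, 0.3]
gripper_width: 0.04
gripper_force: 0.0
time_s: 2.83
tcp_pos: [0.4785, -0.2505, 0.2269]
eef_rot: [-180.0, 10.2, 174.6]
contact_force: [0.0, -0.4, 0.6]
gripper_width: 0.0006
gripper_force: 0.0
```

```bash
python3 -m creep '[[0,0.4,0.6,-0.2,0,0,0],[0,0.4,0.6,-0.4,0,0,0],[0,0.4,0.6,-0.7,0,0,0],[0,0.4,0.6,-0.8,0,0,0],[0,0.4,0.6,-0.9,0,0,0],[0,0.4,0.5,-1,0,0,0],[0,0.4,0.4,-1,0,0,0],[0,0.04,0.02,-0.5,0,0,0]]' && python3 - <<'E'
from h import *
for n in("scene","top"):
    c=capture(n); cv2.imwrite(f"pics/{n}1.png",c["frame"][:,:,::-1])
    p=r.get_state()["tcp_pos"]; print(n,proj(c,p))
s=r.get_state();print(s["tcp_pos"],s["eef_rot"],s["contact_force"])
a=cv2.imread('pics/scene1.png')[215:305,190:310];b=cv2.imread('pics/top1.png')[180:270,360:480]
cv2.imwrite('pics/c1.png',np.vstack([cv2.resize(i,(400,300),interpolation=cv2.INTER_CUBIC) for i in (a,b)]))
E
```

```text
time_s: 3.5
tcp_pos: [0.5489, -0.1523, 0.0865]
eef_rot: [-179.9, 9.9, 174.7]
contact_force: [-0.1, -1.4, -0.2]
gripper_width: 0.0007
gripper_force: 0.0
scene [260.79739077 257.26818522]
top [389.66075226 228.57367223]
[ 0.54720703 -0.15328603  0.08648853] [-179.90414892    9.77067413  174.67052662] [-0.51987616 -0.02429875 -0.37649748]
```

View pics/c1.png

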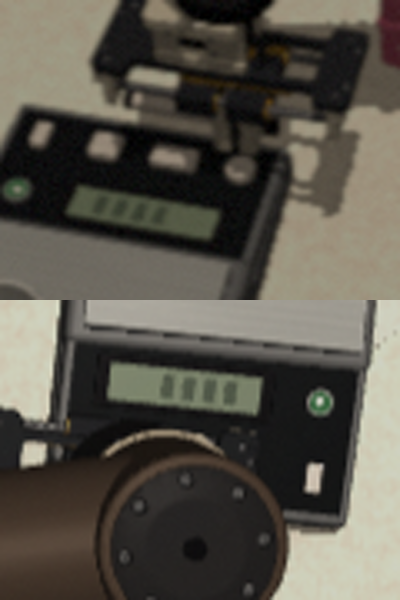

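Scene crop (upper half): the shut tips hang just above the round key (crop ≈(240,160)), clear of the oblong key. I go down along the key normal in small steps.

```bash
python3 -m creep '[[0,0.13,0,-0.4,0,0,0],[0,0.13,0,-0.4,0,0,0],[0,0,0,0,0,0,0],[0,0,0,0,0,0,0],[0,0,0,0,0,0,0]]';python3 -m creep '[[0,0.01,0,-0.08,0,0,0],[0,0.01,0,-0.08,0,0,0],[0,0,0,0,0,0,0],[0,0,0,0,0,0,0]]'
```

```text
time_s: 4.02
tcp_pos: [0.5553, -0.1541, 0.0696]
eef_rot: [-179.9, 10.1, 174.6]
contact_force: [-0.5, 0.0, -0.0]
gripper_width: 0.0003
gripper_force: 0.0
time_s: 4.35
tcp_pos: [0.5556, -0.1538, 0.0651]
eef_rot: [-179.9, 10.1, 174.6]
contact_force: [0.1, -0.0, 0.5]
gripper_width: 0.0006
gripper_force: 0.0
```

```bash
for i in 1 ; do python3 -m creep '[[0,0.01,0,-0.08,0,0,0],[0,0,0,0,0,0,0],[0,0,0,0,0,0,0]]' | sed -n '1,2p;4p'; python3 -m creep '[[0,0.01,0,-0.06,0,0,0],[0,0,0,0,0,0,0],[0,0,0,0,0,0,0]]'| sed -n '1,2p;4p'; done
```

```text
time_s: 4.6
tcp_pos: [0.5558, -0.1538, 0.063]
contact_force: [-0.0, -0.2, 0.1]
time_s: 4.85
tcp_pos: [0.5561, -0.1538, 0.0614]
contact_force: [0.7, 0.4, -0.2]
```

```bash
python3 -m creep '[[0,0.01,0,-0.06,0,0,0],[0,0,0,0,0,0,0],[0,0,0,0,0,0,0]]' | sed -n '1,2p;4p'; python3 -m creep '[[0,0.01,0,-0.04,0,0,0],[0,0,0,0,0,0,0],[0,0,0,0,0,0,0]]'| sed -n '1,2p;4p'
```

```text
time_s: 5.1
tcp_pos: [0.5565, -0.1538, 0.0601]
contact_force: [0.0, -0.4, 2.1]
time_s: 5.35
tcp_pos: [0.5567, -0.1538, 0.0591]
contact_force: [-0.2, 0.3, 1.9]
```

```bash
python3 -m creep '[[0,0.01,0,-0.05,0,0,0],[0,0,0,0,0,0,0],[0,0,0,0,0,0,0]]' | sed -n '1,2p;4p'; python3 -m creep '[[0,0.01,0,-0.04,0,0,0],[0,0,0,0,0,0,0],[0,0,0,0,0,0,0]]'| sed -n '1,2p;4p'
python3 - <<'E'
from h import *
f=[]
for i in range(12):
    capture("scene"); f.append(r.get_state()["contact_force"])
f=np.array(f);print(f.mean(0).round(2),(f.std(0)/12**.5).round(2),r.get_state()["tcp_pos"])
E
```

```text
time_s: 5.6
tcp_pos: [0.5569, -0.1538, 0.0578]
contact_force: [-1.0, -0.7, 2.7]
time_s: 5.85
tcp_pos: [0.5571, -0.1538, 0.0568]
contact_force: [0.3, -0.0, 3.5]
[-0.97 -1.13  3.1 ] [0.17 0.14 0.12] [ 0.5571195  -0.15380619  0.05682133]
```

```bash
python3 -m creep '[[0,-0.09,0,0.5,0,0,0],[0,-0.09,0,0.5,0,0,0],[0,0,0,0,0,0,0],[0,0,0,0,0,0,0]]'; python3 -m creep '[[0,-0.1,-0.89,0,0,0,0],[0,-0.1,-0.89,0,0,0,0],[0,-0.1,-0.89,0,0,0,0],[0,-0.1,-0.89,0,0,0,0],[0,-0.1,-0.89,0,0,0,0],[0,0,0,0,0,0,0],[0,0,0,0,0,0,0],[0,0,0,0,0,0,0]]'
python3 - <<'E'
from h import *
for n in("scene","top"):
    c=capture(n); cv2.imwrite(f"pics/{n}2.png",c["frame"][:,:,::-1])
a=cv2.imread('pics/scene2.png')[220:310,160:280]
cv2.imwrite('pics/c2.png',cv2.resize(a,(640,480),interpolation=cv2.INTER_CUBIC))
E
```

```text
time_s: 6.78
tcp_pos: [0.5529, -0.1536, 0.0821]
eef_rot: [-180.0, 10.1, 174.6]
contact_force: [-0.7, 0.1, -0.0]
gripper_width: 0.0002
gripper_force: 0.0
time_s: 7.45
tcp_pos: [0.5396, -0.2649, 0.0809]
eef_rot: [-180.0, 10.0, 174.6]
contact_force: [-0.6, 0.4, -1.1]
gripper_width: 0.0003
gripper_force: 0.0
```

View pics/c2.png

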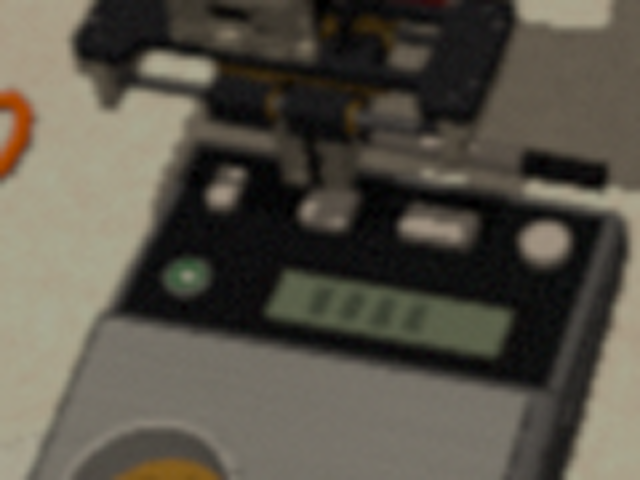

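The tips are above the square key (crop 325,205); the round key (545,243) is up again.

```bash
python3 -m creep '[[0,0.07,0,-0.37,0,0,0],[0,0.07,0,-0.35,0,0,0],[0,0,0,0,0,0,0],[0,0,0,0,0,0,0],[0,0,0,0,0,0,0]]'| sed -n '1,2p;4p'; python3 -m creep '[[0,0.01,0,-0.06,0,0,0],[0,0,0,0,0,0,0],[0,0.01,0,-0.06,0,0,0],[0,0,0,0,0,0,0],[0,0,0,0,0,0,0]]'| sed -n '1,2p;4p'
```

```text
time_s: 7.97
tcp_pos: [0.5436, -0.2648, 0.0635]
contact_force: [0.5, 0.1, 0.1]
time_s: 8.38
tcp_pos: [0.5441, -0.2651, 0.0609]
contact_force: [0.1, 0.3, 0.1]
```

```bash
python3 -m creep '[[0,0.01,0,-0.08,0,0,0],[0,0,0,0,0,0,0],[0,0.01,0,-0.07,0,0,0],[0,0,0,0,0,0,0],[0,0,0,0,0,0,0]]'| sed -n '1,2p;4p'; python3 - <<'E'
from h import *
f=[]
for i in range(12):
    capture("scene"); f.append(r.get_state()["contact_force"])
f=np.array(f);print(f.mean(0).round(2),r.get_state()["tcp_pos"])
E
```

```text
time_s: 8.8
tcp_pos: [0.5449, -0.2651, 0.0572]
contact_force: [-0.7, -0.8, 2.8]
[ 0.23 -1.41  3.  ] [ 0.5448757  -0.26511733  0.05721716]
```

```bash
python3 -m creep '[[0,-0.09,0,0.5,0,0,0],[0,-0.14,0,0.9,0,0,0],[0,0,0,1,0,0,0],[0,0,0,1,0,0,0],[0,0,0,1,0.25,2.5,0],[0,0,0,0.6,0.25,2.5,0],[0,0,0.93,0,0.25,2.5,0],[0,0,0.93,0,0.25,2.5,0]]'; python3 -m creep '[[0,0.03,0.93,0,0,0,1.5],[0,0.03,0.93,0,0,0,1.5],[0,0.03,0.93,0,0,0,1.5],[0,0.03,0.93,0,0,0,1.5],[0,0.03,0.93,0,0,0,1.5],[0,0.03,0.93,0,0,0,1.5],[0,0.03,0.93,0,0,0,1.5],[0,0.03,0.93,0,0,0,1.5]]';python3 -m creep '[[0,0.03,0.93,0,0,0,0],[0,0.03,0.93,0,0,0,0],[0,0.03,0.93,0,0,0,0],[0,0.03,0.93,0,0,0,0],[0,0.03,0.93,0,0,0,0],[0,0.03,0.93,0,0,0,0],[0,0,0,0,0,0,0],[0,0,0,0,0,0,0]]'
```

```text
time_s: 10.07
tcp_pos: [0.5386, -0.2185, 0.1829]
eef_rot: [180.0, -0.1, 174.5]
contact_force: [0.8, 0.3, -1.2]
gripper_width: 0.0
gripper_force: 0.0
time_s: 10.73
tcp_pos: [0.5439, -0.0313, 0.1813]
eef_rot: [180.0, -0.1, -173.3]
contact_force: [1.0, -0.1, 0.5]
gripper_width: 0.0003
gripper_force: 0.0
time_s: 11.4
tcp_pos: [0.5486, 0.108, 0.1813]
eef_rot: [-180.0, -0.1, -173.3]
contact_force: [0.1, -0.1, -0.1]
gripper_width: 0.0005
gripper_force: 0.0
```

```bash
python3 -m creep '[[0,0.05,0.93,0,0,0,0],[0,0.05,0.93,0,0,0,0],[0,0.05,0.93,0,0,0,0],[0,0.05,0.93,0,0,0,0],[0,0,0,-0.7,0,0,0],[0,0,0,-0.7,0,0,0],[0,0,0,0,0,0,0],[0,0,0,0,0,0,0]]'
python3 - <<'E'
from h import *
for n in("scene","top"):
    c=capture(n); cv2.imwrite(f"pics/{n}3.png",c["frame"][:,:,::-1])
a=cv2.imread('pics/scene3.png')[220:310,340:460];b=cv2.imread('pics/scene3.png')[220:310,160:280]
cv2.imwrite('pics/c3.png',np.hstack([cv2.resize(i,(400,300),interpolation=cv2.INTER_CUBIC) for i in (a,b)]))
E
```

```text
time_s: 12.07
tcp_pos: [0.5536, 0.1988, 0.1461]
eef_rot: [-179.9, -0.2, -173.4]
contact_force: [-1.0, -1.1, 1.1]
gripper_width: 0.0007
gripper_force: 0.0
```

View pics/c3.png

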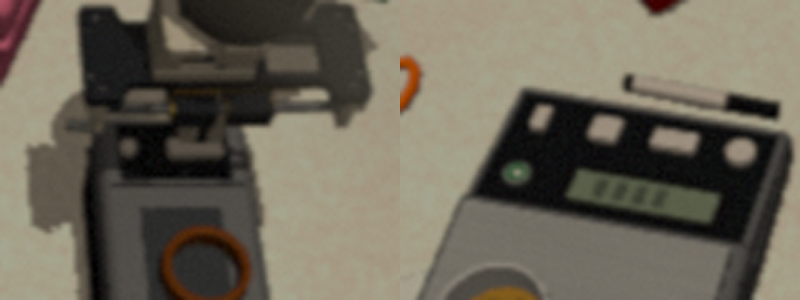

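The tips are above the bar key (left crop 195,150), clear of the power key (128,148); all scale keys are up. Going straight down.

```bash
python3 -m creep '[[0,0,0.06,-0.35,0,0,0],[0,0,0,-0.3,0,0,0],[0,0,0,0,0,0,0],[0,0,0,0,0,0,0],[0,0,0,0,0,0,0]]'| sed -n '1,2p;4p'; python3 -m creep '[[0,0,0,-0.06,0,0,0],[0,0,0,0,0,0,0],[0,0,0,-0.06,0,0,0],[0,0,0,0,0,0,0],[0,0,0,0,0,0,0]]'| sed -n '1,2p;4p'
```

```text
time_s: 12.58
tcp_pos: [0.5544, 0.2014, 0.1309]
contact_force: [0.5, -0.1, 0.1]
time_s: 13.0
tcp_pos: [0.5543, 0.2015, 0.1278]
contact_force: [0.2, -1.1, -0.4]
```

```bash
python3 -m creep '[[0,0,0,-0.06,0,0,0],[0,0,0,0,0,0,0],[0,0,0,-0.06,0,0,0],[0,0,0,0,0,0,0],[0,0,0,0,0,0,0]]'| sed -n '1,2p;4p'; python3 -m creep '[[0,0,0,-0.05,0,0,0],[0,0,0,0,0,0,0],[0,0,0,-0.03,0,0,0],[0,0,0,0,0,0,0],[0,0,0,0,0,0,0]]'| sed -n '1,2p;4p'; python3 - <<'E'
from h import *
f=[]
for i in range(12):
    capture("scene"); f.append(r.get_state()["contact_force"])
f=np.array(f);print(f.mean(0).round(2),r.get_state()["tcp_pos"])
E
```

```text
time_s: 13.42
tcp_pos: [0.5545, 0.2016, 0.1249]
contact_force: [0.0, 0.1, 1.9]
time_s: 13.83
tcp_pos: [0.5545, 0.2016, 0.1229]
contact_force: [0.7, 0.7, 3.0]
[0.28 0.57 3.03] [0.55453706 0.20159208 0.12289202]
```

```bash
python3 -m creep '[[0,0,0,-0.02,0,0,0],[0,0,0,0,0,0,0],[0,0,0,0.3,0,0,0],[0,0,0,0.8,0,0,0],[0,0,0,1,0,0,0],[0,0,0,1,0,0,0],[0,0,0,0.5,0,0,0],[0,0,0,0,0,0,0]]'; python3 -m creep '[[0,-0.5,-0.5,0,0,0,0],[0,-0.5,-0.5,0,0,0,0],[0,-0.5,-0.5,0,0,0,0],[0,0,0,0,0,0,0],[0,0,0,0,0,0,0],[0,0,0,0,0,0,0]]' | head -2
python3 - <<'E'
from h import *
c=capture("scene"); cv2.imwrite("pics/scene4.png",c["frame"][:,:,::-1]); s=r.get_state(); print(s["contact_force"],s["time_s"])
a=c["frame"][140:380,140:460,::-1]; cv2.imwrite('pics/c4.png',cv2.resize(a,(800,600),interpolation=cv2.INTER_CUBIC))
E
```

```text
time_s: 15.1
tcp_pos: [0.5553, 0.2019, 0.2158]
eef_rot: [179.9, 0.2, -173.4]
contact_force: [0.1, 0.9, 0.3]
gripper_width: 0.0004
gripper_force: 0.0
time_s: 15.6
tcp_pos: [0.5167, 0.1639, 0.212]
[ 0.06870214 -0.13039547 -0.19106044] 15.65
```

View pics/c4.png

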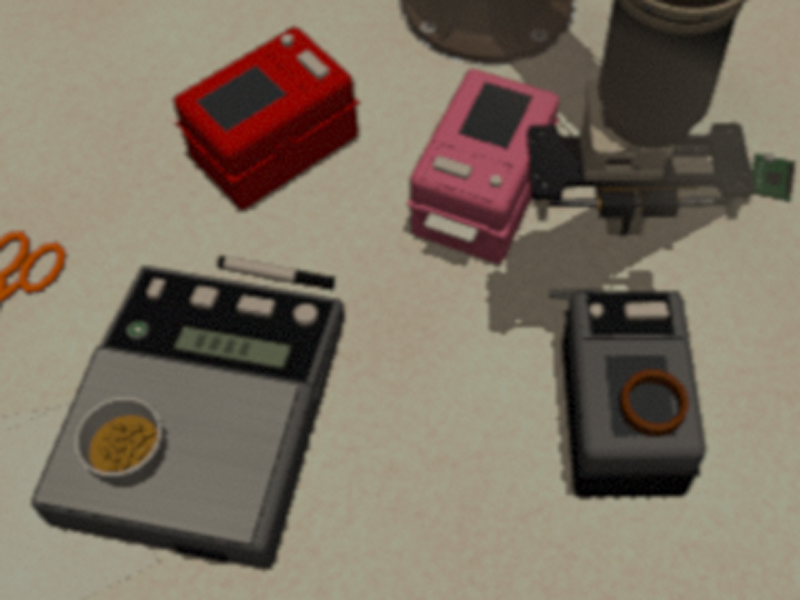

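Nothing has moved: printer (635,390), tape (655,402), cup (122,440) and all keys are as before, and the gripper hangs free.

```bash
python3 -c "from plant import close_job; print(close_job())"
```

```text
the job is handed in; nothing more can be done
None
```

I tapped the wake, count and print keys in that order, each at about 3 N (they register at 2.5 N) and released before the next. The last picture shows nothing else moved, and I handed the job in at about 16 s; it returned no verdict.

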